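# Seat a specimen puck on its locating pins and close the hinged clamp strap over it

### The job

Set the steel specimen puck upright in the round bore of the clamp nest and, bearing down only lightly while you seat it (never more than 40 N), turn it by feel until its feet drop between the locating pins at the bottom and it sits fully home on the floor. Only when you have felt that it is fully down, let go and swing the hinged strap flat shut over it. Leave the other things around where they are.

Things in the scene. Friction and masses are not known exactly. Their poses are not given: they have to be found in the camera images.
- puck: Loose steel specimen puck, 0.15 to 0.31 kg, upright on the table: disc 52 mm in diameter from 6 to 18 mm above the underside, on it a round grip stem. Below the disc six round studs (feet) 12.5 mm in diameter, 6 mm tall, evenly spaced on a circle of 18.5 mm radius (the first on its +x axis), with 6 mm gaps. Origin: centre of the underside; z up along the stem.
- puck_stem (a point): Centre of the top of the puck's grip stem, 46 mm above the puck's underside. The stem is round, 18 mm in diameter, from 18 to 46 mm.
- nest: Fixed aluminium clamp nest: block 100 (x) x 84 (y) x 24 mm with a round bore in its middle, 54 mm in diameter, 16 mm deep, with a 3 mm chamfer at the mouth. Origin: centre of the underside, z up; the strap's hinge is on the -y side. Foot flanges 8 mm high reach to 68 mm either side along x.
- nest_floor (a point): Centre of the bore's floor, 8 mm above the nest's underside. Three fixed locating pins, 4 mm thick and 5 mm tall, stand on it 120 degrees apart on a 19 mm radius, at an unmeasured angle that differs each time. With studs on the pins the puck stops 5 mm proud; with pins in the gaps (every 60 degrees of puck yaw, about 3 degrees of play each way) it drops and its origin comes to this point.
- strap_hinge (a point): Middle of the strap's hinge line: at (0, -50, 28.5) mm in the nest's frame; the hinge line runs along the nest's x. A stiff hinge (0.12 N m) holds the strap wherever it is left; some 1.3 N at the tab moves it.
- strap (a joint): Hinge angle of the steel clamp strap (rad): 0 = flat shut, pointing to the nest's +y, its underside 26 mm above the nest's underside and resting on the disc of a seated puck; 1.57 = upright; grows as it opens toward the nest's -y. Starts open at 2.1 to 2.4; end of travel 2.5.
- strap_tab (a point): Middle of the strap's tab on its outer face (the top when shut), 98 mm from the hinge line. The strap is a 5 mm thick frame; its window, 28 x 43 mm, 30 to 73 mm from the hinge, passes over the puck's stem; then a bridge 52 mm wide to 91 mm and a tab 32 mm wide to 108 mm from the hinge.
- objective_can: Bystander: upright can with a dark screw cap, 42 mm in diameter, 48 mm tall; origin under its centre.
- petri_2: Bystander: round petri dish, 60 mm in diameter, 14 mm tall; origin under its centre.
- micrometer: Bystander: flat case 34 x 90 x 14 mm; origin under its centre, long side along its y.
- eyecap_1: Bystander: round black cap, 35 mm in diameter, 14 mm tall; origin under its centre.

How it is judged:
By the outcome, as a careful person would: the job done as asked, in the order asked, and still so for the second after the job is handed in, with the robot touching nothing.
It also fails if it takes over 61 s, if anything falls off the work surface, if the arm or the gripper's body presses on something with over 40 N, if the wrist force passes 120 N, or if a joint passes its speed limit or range.

### The arm

A 7-joint arm with a two-finger parallel gripper is mounted at the origin on a cart in front of the work surface, level with it; the furniture and walls round the work are solid. World frame = base frame: x ahead of the robot, y to its left, z up, the work surface at z = 0. Lengths are in m, angles in degrees, forces in N, time in s.
With the tool pointing down it reaches from about 0.425 to 0.825 m from the base axis. Payload 3.6 kg.
Tool frame: the origin (TCP) lies at the very end of the fingers, on their centre line; the grasp point (between the pads) lies 19 mm behind it (robot.grip_depth is the distance from the TCP to the grasp point, in m); z points along the fingers, y is the line along which they close (so a half turn about z gives the same grasp; the last joint's range is limited). The gripper opens to 93 mm and grips with 3 to 60 N. Pads are 15 mm wide; open, the fingers measure 128 mm over their backs; the gripper's body (75 mm by 188 mm) begins 65 mm behind the grasp point.
Start: joints at [65.403, 35.231, -0.722, 81.555, 0.464, 63.22, -2.315], TCP at [0.255, -0.598, 0.219] pointing down, gripper open.
Joint ranges: [-178.69, 178.69], [-17.37, 117.87], [-77.05, 75.6], [15.02, 138.74], [-78.02, 258.01], [0.78, 113.62], [-162.83, 162.83]. Speed limits (degrees/s): [159.86, 159.86, 180, 180, 180, 180, 180].

### API

Orientations are given as a 3x3 rotation matrix whose columns are the frame's x, y, z axes.
In Python, from station import robot gives the robot as it stands. The module is installed in compiled form; this text tells all that it offers.
- The arm moves only by the shell command python3 -m jog [FORCE], which reads ROWS from standard input. ROWS is a JSON list of rows, 1 to 8 of them, each of 5 numbers: dx, dy, dz in m, then a turn about the tool's z in degrees, then the opening from 0.0 (shut) to 1.0 (fully open); each row is the pose to reach, as a shift and turn from the pose commanded when the command began, along the tool's axes at that moment; what a row does not reach only later rows make up. A row lasts 1/12 s, in which the tool goes at most 0.0417 m and 7.16 degrees, less where a joint would pass 70% of its speed; a pose out of reach is approached as far as the arm can. The fingers move at their own pace and stop on an object; FORCE is the grip in N (left out, the last holds). Time passes only in rows, so rows that do not move let the fingers close. It prints the time, the measured TCP pose, the force, the opening and the grip force at its end. Input that does not fit is refused with a message, and nothing moves.
- robot.get_obs(): the state, without advancing time (a new reading comes with each control period).
- robot.camera(name): name is "scene" or "top" or "wrist"; returns a dict with "img" (400x640x3 uint8, red, green, blue), "depth" (400x640 float32, m along the optical axis (not along the pixel's ray), 0 where there is no reading), "camera_matrix" (3x3 intrinsics, pixels), "rvec" (rotation vector, rad) and "tvec" (3), from world to camera coordinates, as OpenCV has them. Camera axes: x right, y down, z forward; pixel columns grow to the right and rows downward; lengths in m; the calibration is good to about 2 mm. A picture is of the moment at which its call begins.
- robot.finish_job(): hands the job in; it is judged then, once.
The state is a dict: "time_s": time; "joint_pos": joint angles; "qd": joint speeds; "joint_efforts": joint torques, N m; "tcp_pos": TCP position; "tool_rot": TCP orientation; "force": force on the tool from outside, world axes, zero at the start; "torque": the same for the moment, N m; "width": opening from 0.0 (shut) to 1.0 (fully open); "finger_force": force on a finger pad.
Only numpy, scipy, OpenCV 4.12 (cv2) and the standard library are available. Lean on these libraries where they do the work, as an engineer would, in place of code of your own. Each camera call takes 0.05 s, during which the arm holds its last target. There are 200 camera calls.

## Working session

There is one attempt and no reset: what is moved stays moved. The work goes in short steps, Python scripts to look and compute and a shell command to move; the robot and the scene stay as the last step left them, time stands still between calls to the robot, and variables do not carry over. Pictures are saved under pics/ and viewed, at most 10 in all, crops included, and the job is handed in when it is done.

```bash
mkdir -p pics
cat > h.py <<'E'
import numpy as np, cv2
from station import robot
def cam(n):
    c=robot.camera(n); c['R']=cv2.Rodrigues(np.array(c['rvec'],float))[0]; c['t']=np.array(c['tvec'],float).ravel(); c['K']=np.array(c['camera_matrix']); return c
def ray(c,u,v):
    d=c['R'].T@np.linalg.inv(c['K'])@np.array([u,v,1.]); return -c['R'].T@c['t'], d
def onz(c,u,v,z):
    o,d=ray(c,u,v); return o+d*(z-o[2])/d[2]
def pd(c,u,v):
    o,d=ray(c,u,v); return o+d*c['depth'][int(round(v)),int(round(u))]
def proj(c,p):
    q=c['K']@(c['R']@np.array(p,float)+c['t']); return q[:2]/q[2]
def tri(c1,p1,c2,p2):
    o1,d1=ray(c1,*p1);o2,d2=ray(c2,*p2)
    s=np.linalg.lstsq(np.c_[d1,-d2],o2-o1,rcond=None)[0]; a=o1+s[0]*d1;b=o2+s[1]*d2
    return (a+b)/2,np.linalg.norm(a-b)
def save(n,c): cv2.imwrite('pics/'+n+'.png',c['img'][:,:,::-1])
E
python3 - <<'E'
from h import *
import pickle
for n in ['scene','top']:
    c=cam(n); save(n+'0',c); pickle.dump(c,open(n+'0.pkl','wb')); print(n,ray(c,320,200), c['K'][0,0])
o=robot.get_obs(); print(o)
E
```

```text
scene (array([-0.07536327,  0.45538566,  0.62158537]), array([ 0.66027879, -0.36572133, -0.65630934])) 366.0919747037481
top (array([0.3830462 , 0.14841201, 0.92624333]), array([ 0.17544879,  0.00215913, -0.98450121])) 413.3454214680652
{'time_s': 0.1, 'joint_pos': array([65.40289882, 35.28423107, -0.72374935, 81.63265405,  0.46441125,
       63.21988918, -2.3157969 ]), 'qd': array([-0.02676   , -0.08799019, -0.01479222, -0.17420312,  0.01688976,
       -0.07616298,  0.0279096 ]), 'joint_efforts': array([ 5.26776093e-04, -4.60041904e+01,  2.09577475e-01, -1.66246158e+01,
       -6.12259889e-02,  1.69750373e-02,  1.08173706e-04]), 'tcp_pos': array([ 0.25453039, -0.59730562,  0.21758809]), 'tool_rot': array([[ 9.19942411e-01,  3.92052390e-01, -9.39730749e-04],
       [ 3.92053516e-01, -9.19939923e-01,  2.13978478e-03],
       [-2.55880964e-05, -2.33690351e-03, -9.99997269e-01]]), 'force': array([ 0.40490042, -0.29240958, -0.14479771]), 'torque': array([-0.0239194 ,  0.0016018 ,  0.03013413]), 'finger_force': 0.0, 'width': 1.004634227388122}
```

View pics/scene0.png

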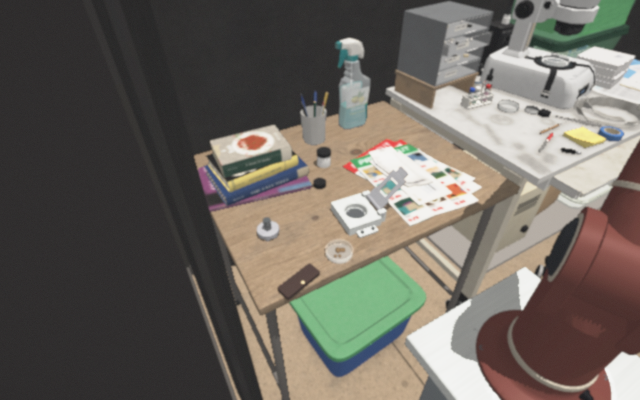

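View pics/top0.png

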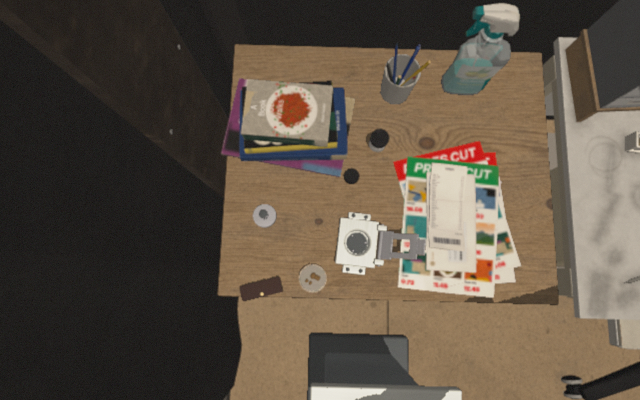

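The top view shows the puck at about (264,215), the nest bore at (357,242) with the strap open to the right at (405,245), the petri at (313,278), the micrometer at (262,289), the eyecap at (351,176) and the can at (379,138). In the scene view the puck is at (267,230) and the bore at (355,211).

Run:
```python
from h import *
import pickle
t=pickle.load(open('top0.pkl','rb')); s=pickle.load(open('scene0.pkl','rb'))
for n,u,v in [('stem',264,214),('floor',357,242),('blk',342,258),('flangeA',358,217),('flangeB',353,270),('tab',420,246),('petri',313,278),('hinge',381,246),('mic',262,289),('table',300,180)]:
    print(n,pd(t,u,v).round(4))
print('tri puck',tri(t,(264,214),s,(267,223)),'tri bore',tri(t,(357,242),s,(355,211)))
a=cv2.resize(t['img'][180:310,230:450],None,fx=3.6,fy=3.6,interpolation=2)
b=cv2.resize(s['img'][160:280,240:420],None,fx=4.4,fy=4.4,interpolation=2)
cv2.imwrite('pics/topc.png',a[:,:,::-1]);cv2.imwrite('pics/scc.png',b[:,:,::-1])
```

```text
stem [0.5065 0.2702 0.0431]
floor [0.4542 0.066  0.0094]
blk [0.4177 0.0992 0.0216]
flangeA [0.5104 0.0642 0.0075]
flangeB [0.3928 0.074  0.0089]
tab [ 0.4426 -0.0516  0.1   ]
petri [0.3732 0.1612 0.002 ]
hinge [0.445  0.0166 0.035 ]
mic [0.3469 0.2709 0.0105]
table [0.5932 0.1975 0.0012]
tri puck (array([0.50800782, 0.27177778, 0.03295536]), np.float64(0.00036405429807858736)) tri bore (array([0.45332579, 0.06660654, 0.01882619]), np.float64(0.0005150636539217381))
```

View pics/topc.png

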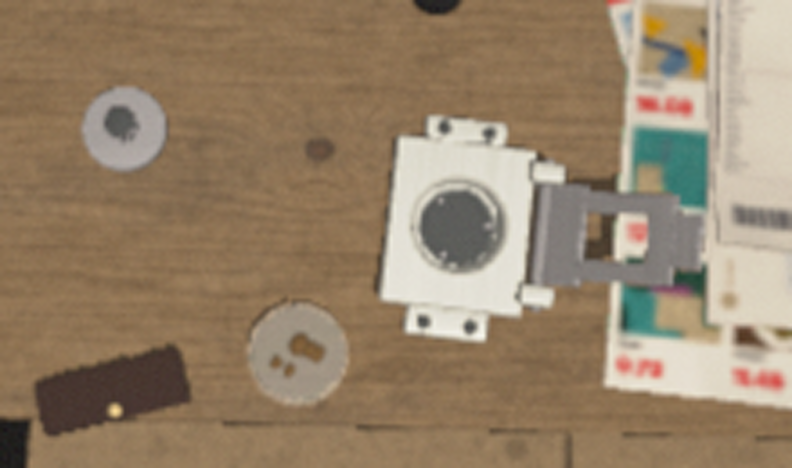

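```bash
cat > d.py <<'E'
import sys; from h import *
x,y,z,yaw=map(float,sys.argv[1:]); o=robot.get_obs(); R=o['tool_rot']; p=o['tcp_pos']
d=R.T@(np.array([x,y,z])-p); c=np.degrees(np.arctan2(R[1,1],R[0,1]))
print('t',o['time_s'],'tcp',p.round(4),'yaw_y',c.round(2),'delta',d.round(4),'turn',round((c-yaw+180)%360-180,2),'dist',np.linalg.norm(d).round(3),'F',o['force'].round(1),'j',o['joint_pos'].round(0))
E
python3 d.py 0.42 -0.30 0.26 -5
python3 - <<'E'
from h import *
import pickle
t=pickle.load(open('top0.pkl','rb'))
for u,v in [(600,240),(600,120),(575,280),(500,180),(430,180),(610,60)]: print(u,v,pd(t,u,v).round(3))
E
```

```text
t 0.1 tcp [ 0.2545 -0.5973  0.2176] yaw_y -66.92 delta [ 0.2688 -0.2087 -0.0419] turn -61.92 dist 0.343 F [ 0.4 -0.3 -0.1] j [65. 35. -1. 82.  0. 63. -2.]
600 240 [ 0.471 -0.458  0.034]
600 120 [ 0.745 -0.483  0.034]
575 280 [ 0.384 -0.4    0.029]
500 180 [ 0.605 -0.259  0.007]
430 180 [ 0.597 -0.096  0.019]
610 60 [ 0.82  -0.424  0.161]
```

```bash
echo '[[0.27, -0.21, -0.04, -62, 1], [0.27, -0.21, -0.04, -62, 1], [0.27, -0.21, -0.04, -62, 1], [0.27, -0.21, -0.04, -62, 1], [0.27, -0.21, -0.04, -62, 1], [0.27, -0.21, -0.04, -62, 1], [0.27, -0.21, -0.04, -62, 1], [0.27, -0.21, -0.04, -62, 1]]' | python3 -m jog; python3 d.py 0.46 0.08 0.26 -5
```

```text
time_s: 0.77
tcp_pos: [0.4158, -0.3065, 0.2574]
tool_rot: [[0.161, 0.987, -0.001], [0.987, -0.161, 0.0], [0.0, -0.001, -1.0]]
force: [0.7, -0.3, 0.4]
width: 1.0
finger_force: 0.0
t 0.7667 tcp [ 0.4158 -0.3065  0.2574] yaw_y -9.28 delta [ 0.3886 -0.0187 -0.0025] turn -4.28 dist 0.389 F [ 0.7 -0.3  0.4] j [ 47.  22. -19. 100.   8.  60.  16.]
```

```bash
echo '[[0.39, -0.02, 0, -4, 1], [0.39, -0.02, 0, -4, 1], [0.39, -0.02, 0, -4, 1], [0.39, -0.02, 0, -4, 1], [0.39, -0.02, 0, -4, 1], [0.39, -0.02, 0, -4, 1], [0.39, -0.02, 0, -4, 1], [0.39, -0.02, 0, -4, 1]]' | python3 -m jog >/dev/null;echo '[[0.06, 0, 0, 0, 1], [0.06, 0, 0, 0, 1], [0.06, 0, 0, 0, 1]]' | python3 -m jog
python3 - <<'E'
from h import *
import pickle
c=cam('wrist'); save('w1',c); pickle.dump(c,open('w1.pkl','wb')); print(ray(c,320,200),c['K'][0,0])
E
python3 d.py 0.50 0.271 0.2 -5
```

```text
time_s: 1.68
tcp_pos: [0.4597, 0.0884, 0.2575]
tool_rot: [[0.088, 0.996, 0.0], [0.996, -0.088, 0.004], [0.004, -0.0, -1.0]]
force: [-0.7, 0.2, 0.3]
width: 1.003
finger_force: 0.0
(array([0.46533504, 0.15596553, 0.4240994 ]), array([-0.02836799, -0.24670465, -0.96870072])) 317.7425215111474
t 1.7333 tcp [0.4598 0.0848 0.2572] yaw_y -5.29 delta [0.1891 0.023  0.0573] turn -0.29 dist 0.199 F [-0.7 -1.   0.2] j [  8.  19. -28. 107.  10.  57. -30.]
```

View pics/w1.png

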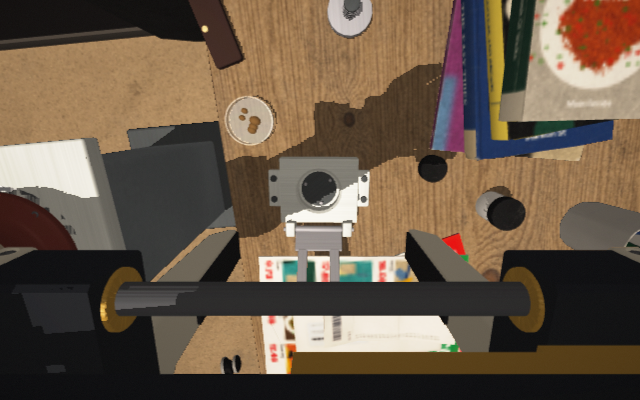

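The wrist view shows the nest bore at about (320,189), the puck at the top edge (350,12), and the petri at (250,120). The fingers are below row 230. I'll move toward the puck for a second view.

```bash
echo '[[0.08, 0.015, 0, 0, 1], [0.12, 0.02, 0, 0, 0.6], [0.12, 0.02, 0, 0, 0.6], [0.12, 0.02, 0, 0, 0.6], [0.12, 0.02, 0, 0, 0.6]]' | python3 -m jog
python3 - <<'E'
from h import *
import pickle
c=cam('wrist'); pickle.dump(c,open('w2.pkl','wb')); w1=pickle.load(open('w1.pkl','rb'));t=pickle.load(open('top0.pkl','rb'))
print('cam',ray(c,320,200))
tiles=[]
for cc,p in [(w1,(.454,.066,.024)),(c,(.454,.066,.024)),(c,(.507,.271,.04))]:
    u,v=proj(cc,p).round().astype(int); print(u,v)
    u=np.clip(u,65,575);v=np.clip(v,65,335)
    k=cv2.resize(cc['img'][v-65:v+65,u-65:u+65],(390,390),interpolation=2); tiles.append(k); print('crop org',u-65,v-65)
im=np.hstack(tiles[:2]); im=cv2.resize(im,None,fx=1,fy=1)
cv2.imwrite('pics/t1.png',im[:,:,::-1]); cv2.imwrite('pics/t2.png',tiles[2][:,:,::-1])
# depth-based checks
for n,cc in [('w1',w1),('w2',c),('top',t)]:
    v,u=np.mgrid[0:400,0:640]; D=cc['depth']
    P=np.stack([u,v,np.ones_like(u)],-1)@np.linalg.inv(cc['K']).T*D[...,None]
    P=(P-cc['t'])@cc['R']
    for nm,lo,hi,x,y,r in [('disc',.012,.022,.507,.271,.05),('stem',.036,.052,.507,.271,.04),('blk',.019,.027,.454,.066,.08)]:
        m=(P[...,2]>lo)&(P[...,2]<hi)&(D>0)&(np.hypot(P[...,0]-x,P[...,1]-y)<r)
        q=P[m]
        if len(q)>10:
            print(n,nm,len(q),np.median(q[:,2]).round(4),'circ',np.round(cv2.minEnclosingCircle(q[:,:2].astype(np.float32))[0],4),'mean',q.mean(0).round(4), 'rect',cv2.minAreaRect((q[:,:2]*1000).astype(np.float32)))
E
```

```text
time_s: 2.15
tcp_pos: [0.4918, 0.2, 0.2567]
tool_rot: [[0.096, 0.995, -0.001], [0.995, -0.096, -0.0], [-0.001, -0.001, -1.0]]
force: [0.1, -1.0, 0.0]
width: 0.763
finger_force: 0.0
cam (array([0.49833804, 0.26821674, 0.42298504]), array([-0.0319899 , -0.25045905, -0.96762386]))
319 191
crop org 254 126
305 271
crop org 240 206
330 114
crop org 265 49
w1 disc 1114 0.0183 circ [0.5076 0.2717] mean [0.5063 0.2648 0.0182] rect ((507.3453369140625, 265.13702392578125), (37.66313934326172, 50.62227249145508), 85.47917938232422)
w1 stem 223 0.0459 circ [0.5077 0.272 ] mean [0.5068 0.269  0.0449] rect ((507.2633361816406, 269.2873229980469), (12.884771347045898, 17.89988899230957), 85.19280242919922)
w1 blk 3673 0.0242 circ [0.4532 0.0661] mean [0.4532 0.0674 0.024 ] rect ((452.4119873046875, 58.81803894042969), (99.20637512207031, 99.9779281616211), 84.58567810058594)
w2 disc 1208 0.0183 circ [0.5077 0.2725] mean [0.5076 0.2728 0.0183] rect ((507.52752685546875, 272.5426025390625), (50.70213317871094, 50.81032943725586), 75.10101318359375)
w2 stem 207 0.0461 circ [0.5075 0.2726] mean [0.5076 0.2724 0.0459] rect ((508.10882568359375, 272.49700927734375), (16.771127700805664, 17.326993942260742), 84.47604370117188)
w2 blk 1987 0.0241 circ [0.4546 0.0798] mean [0.4548 0.0852 0.0239] rect ((454.1676330566406, 78.82037353515625), (59.83080291748047, 99.88855743408203), 84.76885223388672)
top disc 350 0.0182 circ [0.5083 0.2729] mean [0.5073 0.2722 0.0181] rect ((507.94891357421875, 272.76611328125), (51.31034469604492, 49.42353439331055), 89.3740005493164)
top stem 63 0.0459 circ [0.5082 0.2731] mean [0.5076 0.2723 0.0454] rect ((508.0540466308594, 272.4466247558594), (17.217439651489258, 17.201705932617188), 84.047119140625)
top blk 1243 0.0242 circ [0.4538 0.0663] mean [0.4532 0.0667 0.024 ] rect ((453.68463134765625, 63.78868865966797), (89.93783569335938, 100.3951644897461), 84.72396087646484)
```

View pics/t1.png

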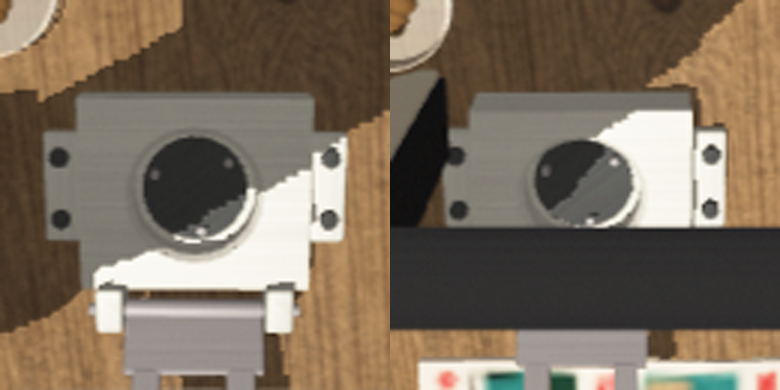

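View pics/t2.png

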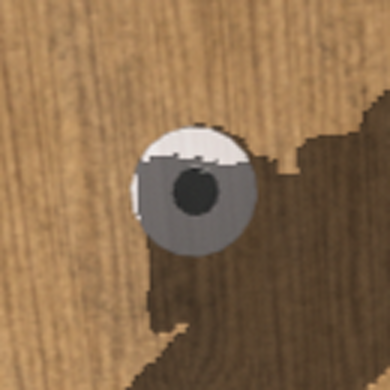

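The left crop shows the bore in w1 with pins at crop pixels (155,174), (228,163) and (201,231), and the second crop shows the same pins from the other place. The puck picture shows the disc and stem at crop (195,191), standing upright. I'll check the bore centre from the pins in both views.

```bash
python3 - <<'E'
from h import *
import pickle
w1=pickle.load(open('w1.pkl','rb'));w2=pickle.load(open('w2.pkl','rb'))
A=[(155,174),(228,163),(201,231)];B=[(156,171),(224,161),(200,220)]
P=[]
for a,b in zip(A,B):
    pa=(254+a[0]/3,126+a[1]/3); pb=(240+b[0]/3,206+b[1]/3)
    print(onz(w1,*pa,.013).round(4),onz(w2,*pb,.013).round(4),tri(w1,pa,w2,pb))
for c,L,o in((w1,A,(254,126)),(w2,B,(240,206))):
    q=np.array([onz(c,o[0]+a[0]/3,o[1]+a[1]/3,.013)[:2] for a in L])
    M=np.c_[2*q,np.ones(3)]; s=np.linalg.solve(M,(q**2).sum(1)); print('c',s[:2],'r',np.sqrt(s[2]+s[:2]@s[:2]),np.degrees(np.arctan2(*(q-s[:2]).T[::-1])))
    k=c['depth']; v,u=np.mgrid[0:400,0:640]; X=(np.stack([u,v,np.ones_like(u)],-1)@np.linalg.inv(c['K']).T*k[...,None]-c['t'])@c['R']
    m=(np.hypot(X[...,0]-.4533,X[...,1]-.0668)<.035)&(X[...,2]<.02)&(k>0); print('floor',np.median(X[m][:,2]),cv2.minEnclosingCircle(X[m][:,:2].astype(np.float32)))
    # strap points
    m=(abs(X[...,0]-.448)<.035)&(X[...,1]<.01)&(X[...,1]>-.09)&(X[...,2]>.035)&(X[...,2]<.14);q=X[m]
    if len(q)>30:
        f=np.polyfit(q[:,1],q[:,2],1); print('strap',len(q),f,'ang',np.pi+np.arctan(f[0]),q[:,2].max())
E
python3 d.py 0.5077 0.2725 0.021 -5.3
```

```text
[0.4364 0.0746 0.013 ] [0.4366 0.0748 0.013 ] (array([0.4364279 , 0.07446768, 0.01222544]), np.float64(0.00010375504524958317))
[0.4688 0.0767 0.013 ] [0.4688 0.0768 0.013 ] (array([0.46880272, 0.0766077 , 0.01256547]), np.float64(3.099990868433994e-06))
[0.4543 0.047  0.013 ] [0.4544 0.0476 0.013 ] (array([0.4541641 , 0.04647628, 0.01090539]), np.float64(7.398512601712128e-05))
c [0.45323526 0.065921  ] r 0.018928076530639514 [152.58740403  34.68040859 -86.90885558]
floor 0.008829525001776068 ((0.45291420817375183, 0.06596428900957108), 0.02731058932840824)
strap 1275 [-0.95714904  0.04791875] ang 2.3780855739084195 0.08001272557088894
c [0.4532999 0.0663256] r 0.018740511226630122 [153.05098917  34.02171571 -86.77692993]
floor 0.00879397521710967 ((0.4527524411678314, 0.06481015682220459), 0.026925895363092422)
strap 974 [-0.91626773  0.04812971] ang 2.3998622089031496 0.07149282504128826
t 2.2 tcp [0.492  0.1978 0.2566] yaw_y -5.7 delta [0.0764 0.0085 0.2355] turn -0.4 dist 0.248 F [-0.3 -0.6  0.3] j [ -5.  25. -28.  97.  13.  61. -43.]
```

```bash
echo '[[0.035, 0.004, 0, 0, 0.6], [0.076, 0.0085, 0.02, 0, 0.6], [0.076, 0.0085, 0.06, 0, 0.6], [0.076, 0.0085, 0.10, 0, 0.6], [0.076, 0.0085, 0.14, 0, 0.6], [0.076, 0.0085, 0.17, 0, 0.6], [0.076, 0.0085, 0.17, 0, 0.6], [0.076, 0.0085, 0.17, 0, 0.6]]' | python3 -m jog >/dev/null; python3 d.py 0.5077 0.2725 0.021 -5.3
```

```text
t 2.8667 tcp [0.5079 0.2712 0.0865] yaw_y -5.82 delta [ 0.0015 -0.0002  0.0655] turn -0.52 dist 0.066 F [0.5 0.  0.9] j [-16.  40. -23. 102.  22.  43. -56.]
```

```bash
echo '[[0.0015, 0, 0.03, 0, 0.6], [0.0015, 0, 0.055, 0, 0.6], [0.0015, 0, 0.0652, 0, 0.6], [0.0015, 0, 0.0652, 0, 0.6], [0.0015, 0, 0.0652, 0, 0.6]]' | python3 -m jog >/dev/null; python3 d.py 0.5077 0.2725 0.021 -5.3; echo '[[0, 0, 0, 0, 0], [0, 0, 0, 0, 0], [0, 0, 0, 0, 0], [0, 0, 0, 0, 0], [0, 0, 0, 0, 0], [0, 0, 0, 0, 0]]' | python3 -m jog 35;  python3 d.py 0.5077 0.2725 0.021 -5.3
```

```text
t 3.2833 tcp [0.5094 0.2761 0.0241] yaw_y -5.69 delta [-0.0038 -0.0013  0.003 ] turn -0.39 dist 0.005 F [-0.  -0.2  0.1] j [-18.  45. -21. 104.  25.  36. -59.]
time_s: 3.78
tcp_pos: [0.5081, 0.2761, 0.0225]
tool_rot: [[0.098, 0.995, 0.0], [0.995, -0.098, 0.0], [0.0, 0.0, -1.0]]
force: [0.1, -0.1, -0.5]
width: 0.218
finger_force: 0.0
t 3.7833 tcp [0.5081 0.2761 0.0225] yaw_y -5.62 delta [-0.0036 -0.      0.0015] turn -0.32 dist 0.004 F [ 0.1 -0.1 -0.5] j [-18.  45. -20. 104.  25.  36. -59.]
```

```bash
echo '[[-0.0036, 0, 0, 0, 0.32], [-0.0036, 0, 0.0015, 0, 0.32], [-0.0036, 0, 0.0015, 0, 0.32], [-0.0036, 0, 0.0015, 0, 0], [-0.0036, 0, 0.0015, 0, 0], [-0.0036, 0, 0.0015, 0, 0], [-0.0036, 0, 0.0015, 0, 0], [-0.0036, 0, 0.0015, 0, 0]]' | python3 -m jog 40;  python3 d.py 0.5077 0.2725 0.021 -5.3
```

```text
time_s: 4.45
tcp_pos: [0.5075, 0.2725, 0.0207]
tool_rot: [[0.098, 0.995, -0.0], [0.995, -0.098, 0.0], [0.0, -0.0, -1.0]]
force: [-1.2, -1.3, -0.9]
width: 0.185
finger_force: 40.0
t 4.45 tcp [0.5075 0.2725 0.0207] yaw_y -5.62 delta [-0.      0.0002 -0.0003] turn -0.32 dist 0.0 F [-1.2 -1.3 -0.9] j [-18.  45. -20. 104.  25.  35. -59.]
```

```bash
echo '[[0, 0, -0.02, 0, 0], [0, 0, -0.05, 0, 0], [0, 0, -0.06, 0, 0], [0, 0, -0.06, 0, 0]]' | python3 -m jog; python3 d.py 0.4532 0.0663 0.081 25
```

```text
time_s: 4.78
tcp_pos: [0.5092, 0.2738, 0.0831]
tool_rot: [[0.098, 0.995, 0.005], [0.995, -0.098, 0.003], [0.004, 0.005, -1.0]]
force: [-0.1, 1.1, -2.2]
width: 0.183
finger_force: 40.0
t 4.7833 tcp [0.5092 0.2738 0.0831] yaw_y -5.63 delta [-0.212  -0.0354  0.0011] turn -30.63 dist 0.215 F [-0.1  1.1 -2.2] j [-16.  40. -23. 102.  22.  42. -57.]
```

```bash
echo '[[-0.04, -0.0065, 0, -6, 0], [-0.08, -0.013, 0, -12, 0], [-0.12, -0.02, 0, -18, 0], [-0.16, -0.0265, 0, -24, 0], [-0.19, -0.032, 0, -30, 0], [-0.209, -0.0345, 0, -30, 0], [-0.2105, -0.0345, 0, -30, 0], [-0.2105, -0.0345, 0, -30, 0]]' | python3 -m jog >/dev/null; echo '[[0, 0, 0, 0, 0], [0, 0, 0, 0, 0], [0, 0, 0, 0, 0], [0, 0, 0, 0, 0]]' | python3 -m jog; python3 d.py 0.4532 0.0663 0.081 25
```

```text
time_s: 5.78
tcp_pos: [0.4528, 0.0677, 0.0807]
tool_rot: [[-0.415, 0.91, 0.0], [0.91, 0.415, 0.001], [0.001, 0.001, -1.0]]
force: [-0.3, 0.3, -2.7]
width: 0.185
finger_force: 40.0
t 5.7833 tcp [0.4528 0.0677 0.0807] yaw_y 24.5 delta [-0.0015 -0.0002 -0.0003] turn -0.5 dist 0.002 F [-0.3  0.3 -2.7] j [ 11.  34. -33. 120.  33.  34. -20.]
```

```bash
echo '[[-0.0015, 0, 0, 0, 0], [-0.0015, 0, 0.015, 0, 0], [-0.0015, 0, 0.03, 0, 0], [-0.0015, 0, 0.035, 0, 0], [-0.0015, 0, 0.038, 0, 0], [-0.0015, 0, 0.041, 0, 0], [-0.0015, 0, 0.041, 0, 0], [-0.0015, 0, 0.041, 0, 0]]' | python3 -m jog; python3 d.py 0.4532 0.0663 0.0337 25
```

```text
time_s: 6.45
tcp_pos: [0.4536, 0.0651, 0.04]
tool_rot: [[-0.413, 0.911, 0.001], [0.911, 0.413, 0.0], [-0.0, 0.001, -1.0]]
force: [0.4, -0.1, -2.0]
width: 0.184
finger_force: 40.0
t 6.45 tcp [0.4536 0.0651 0.04  ] yaw_y 24.38 delta [0.0012 0.0001 0.0063] turn -0.62 dist 0.006 F [ 0.4 -0.1 -2. ] j [  8.  38. -28. 122.  37.  28. -24.]
```

```bash
echo '[[0.001, 0, 0.003, 0, 0], [0.001, 0, 0.005, 0, 0], [0.001, 0, 0.0065, 0, 0], [0.001, 0, 0.0065, 0, 0], [0.001, 0, 0.0065, 0, 0]]' | python3 -m jog; python3 d.py 0.4532 0.0663 0.0337 25
```

```text
time_s: 6.87
tcp_pos: [0.4529, 0.0659, 0.0332]
tool_rot: [[-0.413, 0.911, -0.0], [0.911, 0.413, 0.0], [0.0, 0.0, -1.0]]
force: [0.1, 0.1, -2.1]
width: 0.186
finger_force: 40.0
t 6.8667 tcp [0.4529 0.0659 0.0332] yaw_y 24.38 delta [ 0.0002  0.0005 -0.0005] turn -0.62 dist 0.001 F [ 0.1  0.1 -2.1] j [  7.  39. -27. 122.  38.  27. -25.]
```

```bash
echo '[[0, 0, 0.001, 0, 0], [0, 0, 0.001, 0, 0], [0, 0, 0.001, 0, 0]]' | python3 -m jog; echo '[[0, 0, 0.001, 0, 0], [0, 0, 0.001, 0, 0], [0, 0, 0.001, 0, 0]]' | python3 -m jog|grep -E 'tcp|force'
```

```text
time_s: 7.12
tcp_pos: [0.4529, 0.0659, 0.0322]
tool_rot: [[-0.413, 0.911, 0.0], [0.911, 0.413, 0.0], [0.0, 0.0, -1.0]]
force: [-0.1, 0.8, -1.6]
width: 0.187
finger_force: 40.0
tcp_pos: [0.4529, 0.0659, 0.0312]
force: [-0.0, 0.2, -3.0]
finger_force: 40.0
```

```bash
for i in 1 2; do echo '[[0, 0, 0.001, 0, 0], [0, 0, 0.001, 0, 0], [0, 0, 0.001, 0, 0]]' | python3 -m jog|grep -E 'tcp|force'; done
```

```text
tcp_pos: [0.4529, 0.0659, 0.0302]
force: [0.3, 0.4, -0.7]
finger_force: 40.0
tcp_pos: [0.4529, 0.0659, 0.0292]
force: [1.2, 0.4, -2.7]
finger_force: 40.0
```

```bash
for i in 1 2 3; do echo '[[0, 0, 0.0005, 0, 0], [0, 0, 0.0005, 0, 0], [0, 0, 0.0005, 0, 0]]' | python3 -m jog|grep -E 'tcp|force'; done
```

```text
tcp_pos: [0.4529, 0.0659, 0.0287]
force: [0.0, 0.9, -2.5]
finger_force: 40.0
tcp_pos: [0.4529, 0.0659, 0.0286]
force: [-0.8, -0.6, 4.2]
finger_force: 40.0
tcp_pos: [0.453, 0.0659, 0.0286]
force: [-2.8, -1.7, 9.4]
finger_force: 40.0
```

Contact came at TCP z 0.0286, which is the floor at 8 mm plus the 20.7 mm grasp height. The puck is fully down, since on the pins it would have stopped at 0.0337. I'll unload, release and rise.

```bash
echo '[[0, 0, -0.0008, 0, 0], [0, 0, -0.0008, 0, 0.2], [0, 0, -0.0008, 0, 0.4], [0, 0, -0.0008, 0, 0.4], [0, 0, -0.0008, 0, 0.4], [0, 0, -0.0008, 0, 0.4], [0, 0, -0.0008, 0, 0.4]]' | python3 -m jog|grep -E 'tcp|force|width'; echo '[[0, 0, -0.02, 0, 0.4], [0, 0, -0.05, 0, 0.4], [0, 0, -0.09, 0, 0.4], [0, 0, -0.13, 0, 0.4], [0, 0, -0.17, 0, 0.4], [0, 0, -0.17, 0, 0.4]]' | python3 -m jog|grep -E 'tcp|force|width'
python3 - <<'E'
from h import *
import pickle
for n in ['wrist','top']:
    c=cam(n); k=c['depth']; pickle.dump(c,open(n+'3.pkl','wb'))
    v,u=np.mgrid[0:400,0:640]; X=(np.stack([u,v,np.ones_like(u)],-1)@np.linalg.inv(c['K']).T*k[...,None]-c['t'])@c['R']
    r=np.hypot(X[...,0]-.4532,X[...,1]-.0663)
    for lo,hi,rr in((.04,.07,.015),(.015,.035,.024)):
        q=X[(r<rr)&(X[...,2]>lo)&(X[...,2]<hi)&(k>0)]
        print(n,len(q),np.median(q,0).round(4) if len(q) else '')
    m=(abs(X[...,0]-.444)<.03)&(X[...,1]<.0)&(X[...,1]>-.09)&(X[...,2]>.03)&(X[...,2]<.14)&(k>0);q=X[m]
    if len(q)>30:
        f=np.polyfit(q[:,1],q[:,2],1); print('strap',len(q),f,'ang',np.pi+np.arctan(f[0]),q[:,2].max(),q[:,1].min())
    save(n+'3',c)
E
```

```text
tcp_pos: [0.4529, 0.0659, 0.0284]
force: [0.4, -0.2, 1.0]
width: 0.393
finger_force: 0.0
tcp_pos: [0.457, 0.0679, 0.2051]
force: [0.8, 1.0, 0.0]
width: 0.4
finger_force: 0.0
wrist 272 [0.452  0.0673 0.0541]
wrist 1171 [0.452  0.0694 0.0263]
strap 532 [-0.94056566  0.04713026] ang 2.386812247305689 0.07844483317375846 -0.032439513503900494
top 28 [0.4507 0.072  0.0538]
top 158 [0.4493 0.0783 0.0262]
```

View pics/wrist3.png

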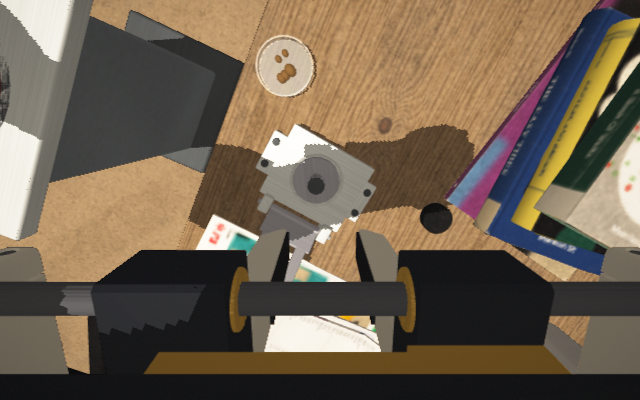

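Wrist view: the puck sits in the bore at about (316,183), with the stem top at 54.1 mm and the disc top at 26.3 mm, so it is fully home. The strap is still open at about 2.39 rad. Next I'll close the fingers and go behind the strap.

```bash
python3 d.py 0.4393 -0.0831 0.205 -5.3
```

```text
t 9.8 tcp [0.4536 0.0658 0.1998] yaw_y 24.34 delta [-0.1298 -0.0743 -0.0052] turn 29.64 dist 0.15 F [-0.2 -0.6 -0.1] j [ 19.  24. -42. 113.  21.  51. -10.]
```

```bash
echo '[[-0.035, -0.02, -0.005, 7, 0], [-0.07, -0.04, -0.005, 14, 0], [-0.105, -0.06, -0.005, 21, 0], [-0.13, -0.074, -0.005, 28, 0], [-0.13, -0.074, -0.005, 29.6, 0], [-0.13, -0.074, -0.005, 29.6, 0], [-0.13, -0.074, -0.005, 29.6, 0], [-0.13, -0.074, -0.005, 29.6, 0]]' | python3 -m jog 10|grep -E 'tcp|force|width'; python3 d.py 0.4393 -0.0831 0.075 -5.3
```

```text
tcp_pos: [0.4387, -0.0814, 0.2028]
force: [-0.4, 0.7, -0.5]
width: 0.005
finger_force: 0.0
t 10.4667 tcp [ 0.4387 -0.0814  0.2028] yaw_y -4.98 delta [-0.0018  0.0009  0.1278] turn 0.32 dist 0.128 F [-0.4  0.7 -0.5] j [ 33.  22. -34. 114.  16.  49. -15.]
```

```bash
echo '[[-0.006, 0.001, 0.02, 0, 0], [-0.006, 0.001, 0.05, 0, 0], [-0.006, 0.001, 0.08, 0, 0], [-0.006, 0.001, 0.11, 0, 0], [-0.006, 0.001, 0.128, 0, 0], [-0.006, 0.001, 0.128, 0, 0], [-0.006, 0.001, 0.128, 0, 0]]' | python3 -m jog |grep -E 'tcp|force|width'; python3 d.py 0.4546 0.0812 0.075 -5.3
```

```text
tcp_pos: [0.4393, -0.0875, 0.075]
force: [0.5, -0.8, -0.4]
width: 0.006
finger_force: 0.0
t 11.05 tcp [ 0.4393 -0.0875  0.075 ] yaw_y -5.02 delta [0.1694 0.0005 0.0002] turn 0.28 dist 0.169 F [ 0.5 -0.8 -0.4] j [ 26.  33. -25. 122.  27.  30. -25.]
```

Push the strap along +y, slowly.

```bash
echo '[[0.01, 0, 0, 0, 0], [0.02, 0, 0, 0, 0], [0.03, 0, 0, 0, 0], [0.04, 0, 0, 0, 0], [0.05, 0, 0, 0, 0], [0.06, 0, 0, 0, 0], [0.07, 0, 0, 0, 0], [0.08, 0, 0, 0, 0]]' | python3 -m jog |grep -E 'tcp|force'; echo '[[0.01, 0, 0, 0, 0], [0.02, 0, 0, 0, 0], [0.03, 0, 0, 0, 0], [0.04, 0, 0, 0, 0], [0.05, 0, 0, 0, 0], [0.06, 0, 0, 0, 0], [0.07, 0, 0, 0, 0], [0.08, 0, 0, 0, 0]]' | python3 -m jog |grep -E 'tcp|force'; python3 d.py 0.4546 0.0812 0.075 -5.3
```

```text
tcp_pos: [0.4469, -0.0078, 0.0757]
force: [0.0, -0.8, 1.1]
finger_force: 0.7
tcp_pos: [0.4512, 0.0552, 0.0713]
force: [10.8, -34.8, -39.4]
finger_force: 32.0
t 12.3833 tcp [0.4512 0.0552 0.0713] yaw_y -5.76 delta [ 0.0261  0.0007 -0.0043] turn -0.46 dist 0.026 F [ 10.8 -34.8 -39.4] j [  5.  34. -22. 121.  26.  31. -43.]
```

The force shows the fingertip caught in the strap's window, so I'm backing off to look.

```bash
echo '[[-0.015, 0, 0, 0, 0], [-0.03, 0, 0, 0, 0], [-0.03, 0, 0, 0, 0]]' | python3 -m jog |grep -E 'tcp|force'
python3 - <<'E'
from h import *
c=cam('scene'); save('s4',c)
u,v=proj(c,(.45,.05,.06)).round().astype(int); k=cv2.resize(c['img'][v-60:v+60,u-80:u+80],(800,600),interpolation=2); cv2.imwrite('pics/s4c.png',k[:,:,::-1])
E
python3 d.py 0.4546 0.0812 0.075 -5.3
```

```text
tcp_pos: [0.4509, 0.0411, 0.0754]
force: [-0.6, 0.2, 0.3]
finger_force: 0.1
t 12.6833 tcp [0.4512 0.0413 0.0755] yaw_y -5.23 delta [ 0.0401 -0.0003  0.0005] turn 0.07 dist 0.04 F [-0.5 -0.8  0.2] j [  9.  33. -24. 122.  26.  30. -40.]
```

View pics/s4c.png

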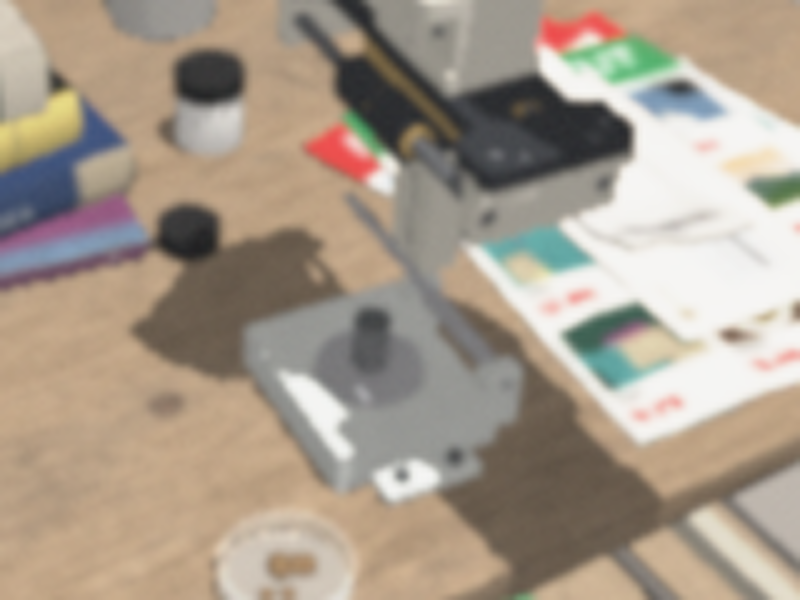

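Scene crop: the strap leans at about 45–50° over the still seated puck, with the finger tip behind it. I'll back off, rise above the tab, then follow its arc down.

```bash
echo '[[-0.015, 0, 0, 0, 0], [-0.015, 0, -0.03, 0, 0], [-0.015, 0, -0.06, 0, 0], [0.005, 0, -0.06, 0, 0], [0.023, 0, -0.06, 0, 0], [0.023, 0, -0.06, 0, 0], [0.023, 0, -0.06, 0, 0]]' | python3 -m jog |grep -E 'tcp|force'; python3 d.py 0.4532 0.066 0.1006 -5.3
```

```text
tcp_pos: [0.4536, 0.065, 0.1357]
force: [-0.6, -1.0, 0.1]
finger_force: 0.0
t 13.2667 tcp [0.4536 0.065  0.1357] yaw_y -5.03 delta [ 0.001  -0.0005  0.0351] turn 0.27 dist 0.035 F [-0.6 -1.   0.1] j [ 10.  28. -29. 117.  21.  40. -38.]
```

```bash
echo '[[0.001, 0, 0.02, 0, 0], [0.001, 0, 0.035, 0, 0], [0.007, 0, 0.04, 0, 0], [0.0127, 0, 0.046, 0, 0], [0.0175, 0, 0.0525, 0, 0], [0.022, 0, 0.059, 0, 0], [0.0255, 0, 0.066, 0, 0], [0.029, 0, 0.073, 0, 0]]' | python3 -m jog |grep -E 'tcp|force'; python3 d.py 0.4564 0.1006 0.031 -5.3
```

```text
tcp_pos: [0.4562, 0.0928, 0.0621]
force: [-0.4, -0.9, 0.3]
finger_force: 0.6
t 13.9333 tcp [0.4562 0.0928 0.0621] yaw_y -5.2 delta [ 0.0078 -0.0005  0.0311] turn 0.1 dist 0.032 F [-0.4 -0.9  0.3] j [  1.  35. -23. 120.  27.  30. -47.]
```

```bash
echo '[[0.003, 0, 0.007, 0, 0], [0.005, 0, 0.015, 0, 0], [0.006, 0, 0.022, 0, 0], [0.0065, 0, 0.027, 0, 0], [0.0065, 0, 0.03, 0, 0], [0.0065, 0, 0.031, 0, 0], [0.0065, 0, 0.031, 0, 0]]' | python3 -m jog |grep -E 'tcp|force'; echo '[[0, 0, 0.0005, 0, 0], [0, 0, 0.0005, 0, 0], [0, 0, 0.0005, 0, 0]]' | python3 -m jog |grep -E 'tcp|force'
```

```text
tcp_pos: [0.4568, 0.0989, 0.0315]
force: [-0.2, 0.7, 0.3]
finger_force: 0.0
tcp_pos: [0.4568, 0.0986, 0.0313]
force: [-1.0, 0.1, 2.3]
finger_force: 1.8
```

```bash
for i in 1 2; do echo '[[0, 0, 0.0005, 0, 0], [0, 0, 0.0005, 0, 0], [0, 0, 0.0005, 0, 0]]' | python3 -m jog |grep -E 'tcp|force'; done; echo '[[0, 0, -0.03, 0, 0], [0, 0, -0.07, 0, 0], [0, 0, -0.11, 0, 0], [0, 0, -0.15, 0, 0], [0, 0, -0.17, 0, 0], [0, 0, -0.17, 0, 0]]' | python3 -m jog |grep -E 'tcp|force'
python3 - <<'E'
from h import *
for n in ['wrist','scene']:
    c=cam(n); k=c['depth']; save(n+'5',c)
    v,u=np.mgrid[0:400,0:640]; X=(np.stack([u,v,np.ones_like(u)],-1)@np.linalg.inv(c['K']).T*k[...,None]-c['t'])@c['R']
    a=np.array([.0924,.9957]); ny=(X[...,:2]-[.4532,.0663])@a; nx=(X[...,:2]-[.4532,.0663])@[.9957,-.0924]
    for nm,x,y0,y1 in (('tab',12,.043,.056),('bridge',20,.026,.039),('root',12,-.04,-.026),('stem',6,-.006,.006)):
        q=X[(abs(nx)<x/1e3)&(ny>y0)&(ny<y1)&(k>0)]
        print(n,nm,len(q),np.median(q[:,2]).round(4) if len(q) else '')
E
```

```text
tcp_pos: [0.4568, 0.0986, 0.0313]
force: [-1.7, 0.5, 7.9]
finger_force: 4.1
tcp_pos: [0.4568, 0.0986, 0.0312]
force: [-2.8, -0.1, 13.0]
finger_force: 6.2
tcp_pos: [0.4596, 0.0994, 0.2045]
force: [0.5, -0.5, -0.5]
finger_force: 0.0
wrist tab 7336 0.3192
wrist bridge 547 0.0315
wrist root 0 
wrist stem 125 0.0543
scene tab 216 0.311
scene bridge 207 0.0335
scene root 63 0.0321
scene stem 32 0.0545
```

View pics/wrist5.png

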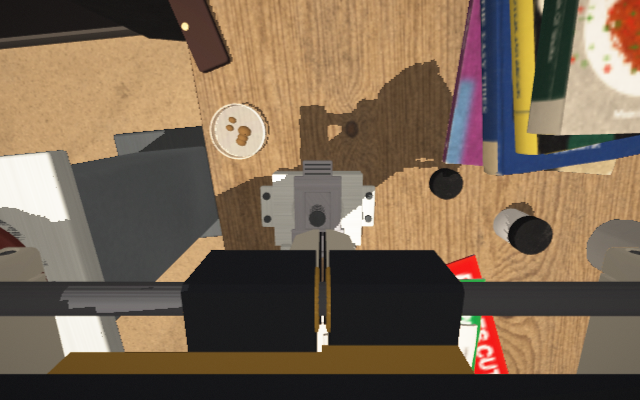

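The strap lies flat shut (bridge top at 31.5 mm, tab at (318,167)), with the stem at (318,215) through its window. The bystanders are untouched and the robot is clear, so I'll hand in.

```bash
echo '[[0, 0, 0, 0, 0], [0, 0, 0, 0, 0], [0, 0, 0, 0, 0]]' | python3 -m jog|grep -E 'time|force'; python3 -c "
from station import robot
print(robot.finish_job())"
```

```text
time_s: 16.12
force: [0.3, -0.2, -0.7]
finger_force: 0.0
the job is handed in; nothing more can be done
None
```

The puck is fully home on the nest floor (it dropped between the pins without any turning, pressed at about 9 N), the strap is flat shut over it, and I handed the job in at 16.1 s; while closing the strap the fingertip briefly caught in its window at about 54 N before I backed it off, and the puck stayed seated.

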